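# Jack up the front of the radio amplifier and hold it

## Task

A colleague is about to swing out the folded wire stand under the heavy radio amplifier. Stand the small ratchet jack on the desk with its saddle centred under the lift point marked on the amplifier's front sill, and pump its handle until both front feet are at least 25 mm off the desk. The job ends holding: finish with the handle pressed fully down and keep it down, without touching the amplifier yourself, and leave the mug, the handheld radio and the cards where they are.

Things in the scene. Friction and masses are not known exactly. Their poses are not given: they have to be found in the camera images.
- amp: Radio amplifier, loose, grey case 320 x 320 mm, 136 mm high, on four rubber feet 26 mm high; about 8 kg: only the jack can lift it. Origin: on the desk straight below the lift point. x points from its front (panel with knobs, at x = 18 mm) to its rear, z up. A bare steel sill 300 mm wide sticks out under the panel to x = -16 mm, underside 24 and top 28 mm above the desk. Its rear feet stay down.
- lift_pad (a point): The lift point: centre of the underside of a round steel pad, 32 mm across, under the middle of the sill; 18 mm above the desk at the start. Marked by a dark ring with a bright centre, 19 mm across, on top of the sill straight above it, and by a small white chevron on the panel behind. Axes as the amplifier's.
- foot_left (a point): Centre of the underside of the amplifier's front foot at x = 32, y = +130 mm from amp: its height is that foot's clearance over the desk.
- foot_right (a point): The same for the front foot at y = -130 mm.
- jack: The loose ratchet jack, about 0.9 kg, 190 mm high, at the start upright on the desk in front of the amplifier, left or right. Origin: underside, below its upright toothed bar; x from the bar to the low toe, y left of that, z up. Foot plate 5 mm thick, x -70 to +85, y +-45 mm. The carriage on the bar bears the toe and, out to -x, the pump handle. A run-down jack fits under the sill by sliding in along x.
- jack_grip (a point): Centre of the black plastic cap on top of the toothed bar, where to grasp and carry the jack from above: 34 mm along x, 26 mm along y, 32 mm high (z 158 to 190 mm); this point is 174 mm straight above jack. Carried here the jack hangs nearly level. Axes as the jack's.
- saddle (a point): Centre of the top face of the saddle, a rubber pad (40 mm along x, 42 mm along y) on the toe: x = 62 mm, y = 0, z = 12 mm from jack when run down (6 mm of room under the lift pad); it rises with the carriage. The toe reaches x = 84 mm and is 46 mm wide; the upright part of the carriage ends at x = 33 mm. Axes as the jack's.
- jack_lift (a joint): Height of the carriage (toe, saddle, handle pivot) over its lowest position, m, 0 to 0.065. Ratchet with 12 mm teeth: it rises as the handle is pressed down; when the handle is let up a catch holds it after settling back about 4 mm. Full strokes reach about 15, 27 and 39 mm at their bottoms, so the job takes 3. A stroke not taken nearly to its stop gains nothing.
- pump_handle (a joint): Angle of the pump handle, rad: 0 fully up (27 degrees above level; a spring brings it back there when let go), 0.85 fully down at its stop (22 degrees below level). The first 0.1 to 0.2 rad of a stroke are slack; then, once the saddle carries the amplifier, 10 to 16 N pressed down on the grip are needed.
- handle_top (a point): Where to press: middle of the upper face of the rubber grip, 145 mm from the handle's pivot (pivot at x 10, z 85 mm plus jack_lift from jack). Grip 78 mm long, 26 mm wide, 18 mm thick, reaching 28 mm outwards of this point. Handle up: x = -115, z = 159 mm from jack; down: x = -128, z = 40 mm; add jack_lift to z in both. Its axes tilt with the handle.
- mug_mid (a point): Bystander: white mug, 80 mm across, 95 mm high; the point is in its middle, half-way up.
- handheld_mid (a point): Bystander: black handheld radio standing upright, body 34 x 58 x 105 mm with a 70 mm antenna on top; the point is the middle of its body.
- cards_mid (a point): Bystander: stack of paper cards, 100 x 145 x 32 mm; the point is its middle.
There are look-alikes about, which are no part of the job. Several things look just like the jack: the one meant starts farthest from the robot's base.

How it is judged (in metres and radians):
On the way, in this order (a step that is already met when the one before it is completed fails the run):
1. the jack stands upright on the desk, run down, with its saddle under the marked lift point (centres within 15 mm) and its handle up (horizontal distance between saddle and lift_pad below 0.015 m and height (world z) of saddle below 0.016 m and angle between jack_grip's own z axis and vertical below 0.06 rad and value of joint pump_handle below 0.2 rad), for 0.2 s.
2. a stroke of the handle lifts both front feet off the desk, on the jack (value of joint pump_handle above 0.4 rad and height (world z) of each of foot_left, foot_right above 0.001 m and contact force between jack and amp above 15 N).
3. the handle comes up for another stroke while the jack's catch holds the load (value of joint pump_handle below 0.3 rad and height (world z) of each of foot_left, foot_right above 0.001 m and contact force between jack and amp above 15 N).
At the end, for the whole second after the job is handed in: Both front feet 25 mm or more above the desk on the jack alone (15 N or more; robot off the amplifier); saddle within 20 mm of the lift point, jack upright to 5 degrees; robot pressing the handle (2 N or more) at 0.76 of 0.85 rad or beyond; mug, handheld, cards within 20 mm of their places (height (world z) of each of foot_left, foot_right above 0.025 m and contact force between jack and amp above 15 N and value of joint pump_handle above 0.76 rad and contact force between any of the fingers, the arm and jack above 2 N and contact force between each of the fingers, the arm and amp below 0.5 N and horizontal distance between saddle and lift_pad below 0.02 m and angle between jack_grip's own z axis and vertical below 0.09 rad and distance of each of mug_mid, handheld_mid, cards_mid from where it was at the start of the episode below 0.02 m); the arm keeps its last pose, push and grip.
It fails at once if the mug, the handheld radio or the cards are knocked away by more than 20 mm (distance of any of mug_mid, handheld_mid, cards_mid from where it was at the start of the episode above 0.02 m).
It also fails if it takes over 51 s, if anything falls off the work surface, if the arm or the gripper's body presses on something with over 40 N, if the wrist force passes 120 N, or if a joint passes its speed limit or range.

## Robot

A 6-joint arm with a two-finger parallel gripper is mounted at the origin on the work surface. World frame = base frame: x ahead of the robot, y to its left, z up, the work surface at z = 0. Lengths are in mm, angles in rad, forces in N, time in s.
With the tool pointing down it reaches from about 400 to 825 mm from the base axis. Payload 7 kg.
Tool frame: the origin (TCP) lies at the very end of the fingers, on their centre line; the grasp point (between the pads) lies 19 mm behind it (r.grasp_offset is the distance from the TCP to the grasp point, in mm); z points along the fingers, y is the direction in which the jaws open and shut (so a half turn about z gives the same grasp; the last joint's range is limited). The gripper opens to 85 mm and grips with 20 to 120 N. Pads are 22 mm wide; open, the fingers measure 114 mm over their backs; the gripper's body (76 mm by 85 mm) begins 54 mm behind the grasp point. The pads swing forward as they close: fully open they stand 13 mm farther back than shut.
Start: joints at [-0.999, 0.359, 0.012, 0, -1.224, -0.288], TCP at [188.977, -647.984, 231.302] pointing down, gripper open.
Joint ranges: [-3.07, 3.07], [-1.43, 2.12], [-1.02, 1.25], [-3.03, 1.67], [-3.05, -0], [-3.03, 3.03]. Speed limits (rad/s): [2.39, 2.39, 3.01, 3.14, 3.14, 3.14].

## Interface

Orientations are given as [roll, pitch, yaw] about the fixed x, y, z axes, in that order (R = Rz(yaw) Ry(pitch) Rx(roll)).
In Python, from station import r gives the robot as it stands.
- The arm moves only by the tool move_arm, never from a script. Its argument "commands" is a list that holds one entry, the list of rows, each a list of 7 numbers: the shift along the tool's x, y, z in cm, then the turn, a rotation vector about the tool's x, y, z in rad, then the finger opening in cm, from 0 to 8.54. A call has 1 to 10 rows; each row is the pose to reach, as a shift and turn from the pose measured when the call began, along the tool's axes at that moment; what a row does not reach only later rows make up. A row lasts 1/12 s, in which the tool goes at most 41.7 mm and 7.16 degrees, less where a joint would pass 70% of its speed; a pose out of reach is approached as far as the arm can. A call with a gripper value outside its range is refused whole. The fingers move at their own pace and stop on an object; "force" is the grip in N (left out, the last holds). Time passes only in rows, so rows that repeat a pose let the fingers close. It gives the time, the measured TCP pose, the force and the opening at its end, in the units of the state.
- r.read_state(): the state, without advancing time (a new reading comes with each control period).
- r.read_camera(name): name is "side" or "top" or "wrist"; returns a dict with "pixels" (384x512x3 uint8, blue, green, red), "camera_matrix" (3x3 intrinsics, pixels), "extrinsics" (4x4, takes a point from world to camera coordinates); the wrist camera has in their place "T_tool_cam" (4x4, takes a point from camera to tool coordinates, whose origin is the TCP and whose axes are the flange's). Camera axes: x right, y up, looking along -z (the intrinsics and any distortion apply to the point x, -y, -z); pixel columns grow to the right and rows downward; lengths in mm; the calibration is good to about 2 mm. A picture is of the moment at which its call begins: read the wrist's pose just before it. There is no depth.
- r.job_done(): hands the job in, once; it reports no verdict.
Trained networks look in a picture, given as the dict that the camera call returned (one of the last four; its "shot" number tells which), for a name from the list of things; names that differ only in an ending like _2 or _b are one class to them, and where a whole thing is asked for, a point or a joint stands for the part that bears it (a point fixed in the world has none). Each returns a list of dicts, best first, with "confidence" (0 to 1); they miss things now and then, are a little off and sometimes report something else, mostly with a low value. They report only what shows in the picture. A call takes as long as a camera call. They do not tell look-alikes from the thing itself.
- r.outline_of(thing, picture): "region" (384x512 bool, what is visible of it).
- r.tip_of(thing, picture): "point" ([x, y, z] in mm, in the coordinates of the camera as it stood for that picture, good to about 4 mm: a listed point, or the origin of a listed thing).
The state is a dict: "t": time; "joints": joint angles; "dq": joint speeds; "tau": joint torques, N m; "ee_pos": TCP position; "tool_rot": TCP orientation; "force": force on the tool from outside, world axes, zero at the start; "wrist_torque": the same for the moment, N m; "opening": finger opening in mm.
Only numpy, scipy, OpenCV 4.12 (cv2) and the standard library are available. Lean on these libraries where they do the work, as an engineer would, in place of code of your own. Each camera call takes 0.05 s, during which the arm holds its last target.

## Working session

There is one attempt and no reset: what is moved stays moved. The work goes in short steps, Python scripts to look and compute and a tool call to move; the robot and the scene stay as the last step left them, time stands still between calls to the robot, and variables do not carry over. Pictures are saved under pics/ and viewed, and the job is handed in when it is done.

Besides the shell and the picture viewer there is one more tool, called after ">>>" in YAML: its name, and indented under it one key for each argument. move_arm: Moves the arm, as the interface text tells. Its arguments: {"type":"object","properties":{"commands":{"type":"array","items":{"type":"array","items":{"type":"array","items":{"type":"number"}}}},"force":{"type":"number"}},"required":["commands"]}

```bash
ls; mkdir -p pics; python3 - <<'E'
from station import r
import cv2
print(r.read_state())
for n in ["side","top","wrist"]:
    p=r.read_camera(n); cv2.imwrite(f"pics/{n}0.png",p["pixels"])
    print(n,p["camera_matrix"],p.get("extrinsics",p.get("T_tool_cam")),[k for k in p])
    for th in ["jack","jack_grip","saddle","lift_pad","handle_top","mug_mid","handheld_mid","cards_mid"]:
        print(th,[(d["confidence"],d["point"]) for d in r.tip_of(th,p)])
E
```

```text
pics
{'t': 0.0, 'joints': array([-9.98884149e-01,  3.59397204e-01,  1.10645957e-02, -3.80218890e-04,
       -1.22408587e+00, -2.88087785e-01]), 'dq': array([ 0.00100747,  0.00089011, -0.00057089, -0.00034528, -0.00168288,
        0.00119069]), 'tau': array([ 1.21672612e-03, -5.83318591e+01,  2.93421113e+01,  6.93664402e+00,
       -5.88020499e-03, -5.11251210e-05]), 'ee_pos': array([ 188.86300387, -647.54022364,  230.35407953]), 'tool_rot': array([ 3.13993579e+00, -1.18235318e-04, -2.85789765e+00]), 'force': array([-0.15880217,  0.12341495,  0.30934028]), 'wrist_torque': array([-0.00038106, -0.05519465, -0.00287836]), 'opening': 85.37642094743543}
side [[374.84963286   0.         256.31327498]
 [  0.         374.84963286 190.22313072]
 [  0.           0.           1.        ]] [[-9.16897878e-01 -3.98695718e-01  1.84392147e-02  4.72386339e+02]
 [ 3.13072966e-01 -6.89795577e-01  6.52814966e-01 -2.36393568e+02]
 [-2.47555243e-01  6.04337477e-01  7.57292952e-01 -1.19088105e+03]
 [ 0.00000000e+00  0.00000000e+00  0.00000000e+00  1.00000000e+00]] ['pixels', 'camera_matrix', 'extrinsics', '
[... 1463 characters left out ...]
ndheld_mid [(0.79, [416.4, 66.4, -1138.8]), (0.45, [-59.9, 158.7, -1217.7])]
cards_mid [(0.82, [-393.8, 84.9, -1198.7])]
wrist [[290.78443179   0.         257.41940491]
 [  0.         290.78443179 190.90327449]
 [  0.           0.           1.        ]] [[ 1.84761644e-03  9.45328452e-01  3.26114556e-01  8.41283274e+01]
 [ 9.99998293e-01 -1.74690362e-03 -6.01676888e-04  1.80137452e-01]
 [ 9.08416747e-07  3.26115111e-01 -9.45330066e-01 -1.43774366e+02]
 [ 0.00000000e+00  0.00000000e+00  0.00000000e+00  1.00000000e+00]] ['pixels', 'camera_matrix', 'T_tool_cam', 'shot']
jack [(0.93, [300.2, -322.1, -513.2])]
jack_grip []
saddle []
lift_pad []
handle_top []
mug_mid []
handheld_mid []
cards_mid []
```

```bash
cat > h.py <<'E'
import numpy as np
def ext(n):
    S={"side":[[-9.16897878e-01,-3.98695718e-01,1.84392147e-02,4.72386339e+02],[3.13072966e-01,-6.89795577e-01,6.52814966e-01,-2.36393568e+02],[-2.47555243e-01,6.04337477e-01,7.57292952e-01,-1.19088105e+03]],
    "top":[[8.71151841e-03,-9.99711058e-01,-2.24033534e-02,6.42998831e+00],[9.91867947e-01,5.79400295e-03,1.27139317e-01,-5.17498818e+02],[-1.26972776e-01,-2.33287447e-02,9.91631829e-01,-1.12898378e+03]]}
    return np.array(S[n])
KS={"side":(374.84963286,256.31327498,190.22313072),"top":(359.57367253,252.72852003,191.0467983)}
def c2w(n,p):
    E=ext(n); return E[:,:3].T@(np.array(p)-E[:,3])
def proj(n,P):
    E=ext(n); c=E[:,:3]@np.array(P)+E[:,3]; f,cx,cy=KS[n]
    return cx+f*c[0]/-c[2], cy+f*(-c[1])/-c[2]
def ray(n,u,v,z):
    """pixel -> world at height z"""
    E=ext(n); f,cx,cy=KS[n]; d=E[:,:3].T@np.array([(u-cx)/f,-(v-cy)/f,-1.]); o=-E[:,:3].T@E[:,3]
    return o+d*(z-o[2])/d[2]
E
python3 - <<'E'
from h import *
np.set_printoptions(precision=1,suppress=True)
for n,l in {"side":dict(jack=[[142.4,-354.9,-1088.3],[137.9,83.9,-1463.9]],grip=[[139.7,197.2,-1329.0],[146.9,-237.9,-953.1],[-176.6,32.6,-1410.6]],saddle=[[87.1,-370.2,-1053.8],[76.6,108.2,-1466.7]],lift=[[-175.1,-56.9,-1310.8]],ht=[[245.7,159.8,-1315.8],[241.3,-205.9,-1011.2]],mug=[[95.5,259.6,-1544.5]],cards=[[-241.9,-323.6,-1081.6]]),
"top":dict(jack=[[264.2,-45.4,-1179.5],[-262.6,-277.2,-1166.6]],grip=[[258.3,-33.1,-1009.9],[-268.3,-258.6,-990.0]],saddle=[[-317.5,-241.0,-1156.9],[251.6,14.2,-1183.8]],lift=[[-48.4,155.3,-1199.4]],ht=[[-177.8,-324.3,-1000.9],[267,-140.4,-1013.7]],mug=[[-268.7,-42,-1147.5]],hh=[[416.4,66.4,-1138.8]],cards=[[-393.8,84.9,-1198.7]])}.items():
  for k,v in l.items(): print(n,k,[c2w(n,p) for p in v])
E
```

```text
side jack [array([240.1, 275.3,  -5.8]), array([ 474.6, -252.6,   -3.8])]
side grip [array([ 475. , -249.9,  172.3]), array([239.1, 274.5, 173.1]), array([733.7, -59.6,  -2.8])]
side saddle [array([277.4, 328.8,   9.4]), array([ 539.1, -246.6,    8.8])]
side lift [array([679.6,  61.9,  14.4])]
side ht [array([ 362.8, -258.4,  159.9]), array([176.9, 179.7, 151.7])]
side mug [array([ 588.4, -405.6,   49. ])]
side cards [array([600.6, 411. ,  12.7])]
top jack [array([ 476.9, -253.8,    4.2]), array([240.8, 271.2,  -0.7])]
top grip [array([ 467.5, -251.8,  174. ]), array([236.8, 272.9, 176.9])]
top saddle [array([275. , 326.1,  14.7]), array([ 536.5, -240.7,    7.7])]
top lift [array([675.8,  60.4,  16.9])]
top ht [array([173.8, 182.3, 155.7]), array([ 361.7, -261. ,  156.4])]
top mug [array([471.6, 278.2,  48.3])]
top hh [array([ 584. , -406.2,   55.3])]
top cards [array([602.9, 405.2,  16.4])]
```

View pics/side0.png

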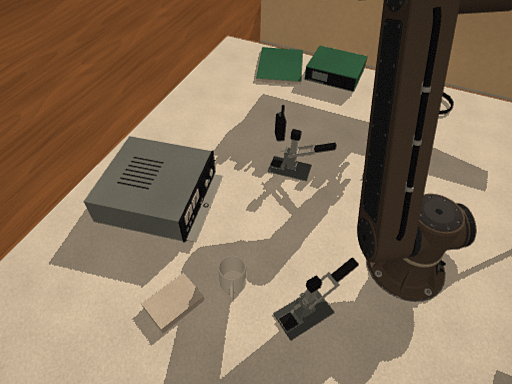

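View pics/top0.png

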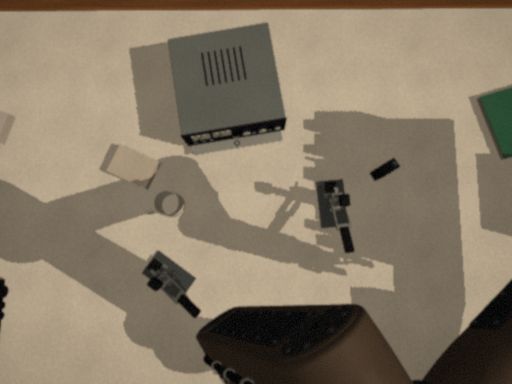

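View pics/wrist0.png

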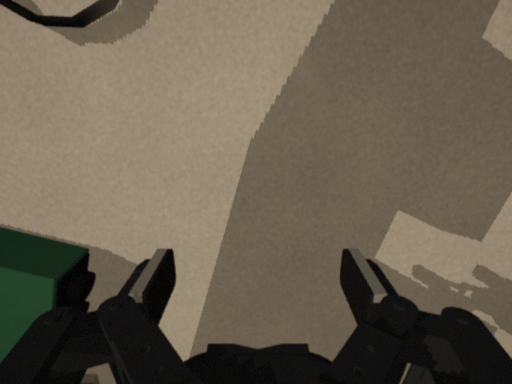

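```bash
cat >> h.py <<'E'
from scipy.spatial.transform import Rotation as Rn
def rpy(a): return Rn.from_euler('xyz',a).as_matrix()
def delta(st,pos,yaw,roll=np.pi,pitch=0.):
    R=rpy(st["tool_rot"]); Rt=rpy([roll,pitch,yaw])
    d=R.T@(np.array(pos)-st["ee_pos"])/10
    w=Rn.from_matrix(R.T@Rt).as_rotvec()
    return np.round(np.r_[d,w],3)
def wc(st,pic):
    """world from cam for wrist: R,t"""
    R=rpy(st["tool_rot"]); T=pic["T_tool_cam"]
    return R@T[:3,:3], R@T[:3,3]+st["ee_pos"]
def wpt(st,pic,p):
    R,t=wc(st,pic); return R@np.array(p)+t
def wray(st,pic,u,v,z):
    K=pic["camera_matrix"]; R,t=wc(st,pic); d=R@np.array([(u-K[0,2])/K[0,0],-(v-K[1,2])/K[0,0],-1.])
    return t+d*(z-t[2])/d[2]
E
python3 - <<'E'
from h import *
from station import r
np.set_printoptions(precision=3,suppress=True)
s=r.read_state(); print(s["t"])
print(delta(s,[465,-252,335],-3.07))
for (u,v) in [(237,143)]: print(ray("top",u,v,28))
import cv2
p=cv2.imread("pics/top0.png")[100:260,160:420]
cv2.imwrite("pics/top0z.png",cv2.resize(p,None,fx=3,fy=3,interpolation=cv2.INTER_CUBIC))
E
```

```text
1.35
[-37.585  30.288 -10.369  -0.      0.      0.212]
[677.93   63.727  28.   ]
```

View pics/top0z.png

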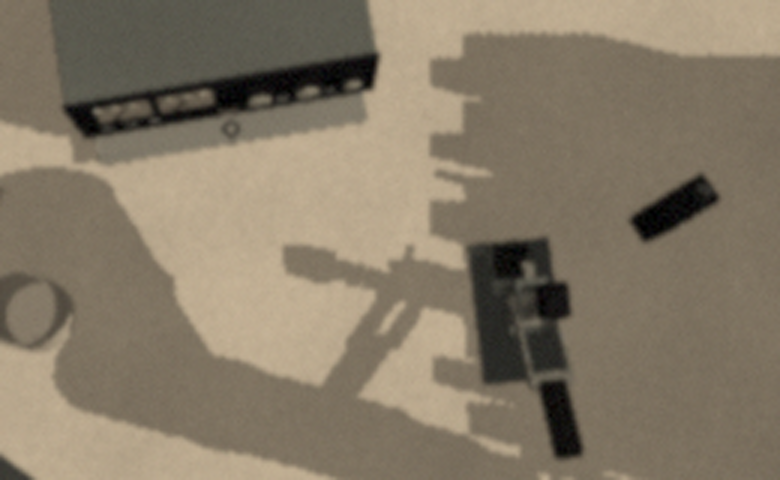

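>>> move_arm:
  commands:
    - [[-3,2.4,-2,0,0,0.02,8.5],[-7,5.6,-4,0,0,0.04,8.5],[-10.2,8.2,-6,0,0,0.06,8.5],[-13.3,10.7,-7,0,0,0.08,8.5],[-16.4,13.2,-8,0,0,0.1,8.5],[-19.5,15.7,-9,0,0,0.12,8.5],[-22.6,18.2,-9.6,0,0,0.14,8.5],[-25.7,20.7,-10.2,0,0,0.16,8.5],[-28.8,23.2,-10.4,0,0,0.18,8.5],[-31.9,25.7,-10.4,0,0,0.2,8.5]]

```text
t: 2.18
ee_pos: [418.2, -318.8, 336.4]
tool_rot: [-3.141, 0.002, -3.059]
force: [1.3, -0.3, 0.1]
opening: 84.9
```

```bash
python3 - <<'E'
from h import *
from station import r
s=r.read_state(); print(s["t"],s["ee_pos"],s["tool_rot"])
print(delta(s,[465,-252,335],-3.07))
E
```

```text
2.1833 [ 418.20170485 -318.84565395  336.43218226] [-3.14056809e+00  2.00109780e-03 -3.05882110e+00]
[-5.216e+00  6.275e+00  1.470e-01 -1.000e-03  2.000e-03  1.100e-02]
```

>>> move_arm:
  commands:
    - [[-2.6,3.1,0.1,0,0,0,8.5],[-4.5,5.4,0.1,0,0,0,8.5],[-5.2,6.3,0.1,0,0,0,8.5],[-5.2,6.3,0.1,0,0,0,8.5]]

```text
t: 2.52
ee_pos: [466.1, -249.7, 335.5]
tool_rot: [-3.141, 0.002, -3.055]
force: [-0.3, -0.3, -0.1]
opening: 84.8
```

```bash
python3 - <<'E'
from h import *
from station import r
import cv2
np.set_printoptions(precision=2,suppress=True)
s=r.read_state(); print(s["t"],s["ee_pos"],s["tool_rot"],s["dq"])
p=r.read_camera("wrist"); cv2.imwrite("pics/w1.png",p["pixels"])
for th in ["jack","jack_grip","saddle","handle_top"]:
    print(th,[(d["confidence"],wpt(s,p,d["point"])) for d in r.tip_of(th,p)])
E
```

```text
2.5167 [ 466.11 -249.7   335.47] [-3.14  0.   -3.06] [-0.05 -0.   -0.    0.01 -0.01  0.05]
jack [(0.85, array([ 475.67, -249.  ,   -7.  ])), (0.15, array([ 591.64, -412.6 ,   54.54]))]
jack_grip [(0.66, array([ 472.3 , -250.77,  177.05]))]
saddle [(0.87, array([ 541.11, -241.41,   12.5 ]))]
handle_top [(0.58, array([679.15,  63.28,  -3.47])), (0.56, array([ 360.94, -260.3 ,  159.59]))]
```

View pics/w1.png

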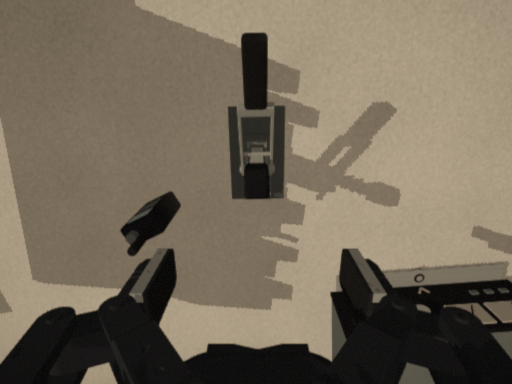

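```bash
python3 - <<'E'
from h import *
from station import r
import cv2
np.set_printoptions(precision=3,suppress=True)
s=r.read_state(); p=r.read_camera("wrist")
a=p["pixels"][90:210,200:320]; cv2.imwrite("pics/w1a.png",cv2.resize(a,None,fx=5,fy=5,interpolation=cv2.INTER_CUBIC))
b=p["pixels"][230:384,320:512]; cv2.imwrite("pics/w1b.png",cv2.resize(b,None,fx=4,fy=4,interpolation=cv2.INTER_CUBIC))
print(wray(s,p,257.5,172,190),wray(s,p,257.5,180,190),wray(s,p,419,278,28))
for uv in [(229,107),(285,107),(233,198),(284,198)]: print(wray(s,p,*uv,5))
print(s["t"],delta(s,[472,-250.5,210],-3.04),delta(s,[472,-250.5,157],-3.04))
E
```

```text
[ 459.546 -252.789  190.   ] [ 468.12  -252.072  190.   ] [679.675  62.331  28.   ]
[ 408.957 -302.026    5.   ]
[ 401.639 -214.479    5.   ]
[ 560.677 -287.268    5.   ]
[ 553.255 -198.805    5.   ]
2.7667 [-0.769  0.165 12.552 -0.001  0.002 -0.02 ] [-0.758  0.171 17.852 -0.001  0.002 -0.02 ]
```

View pics/w1a.png

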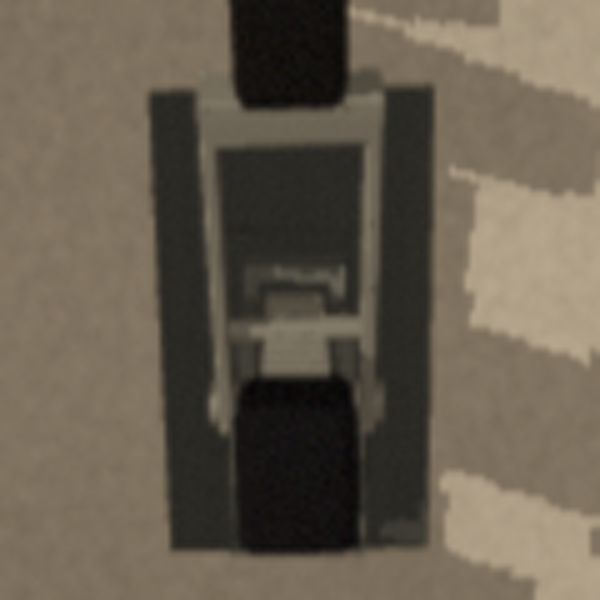

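View pics/w1b.png

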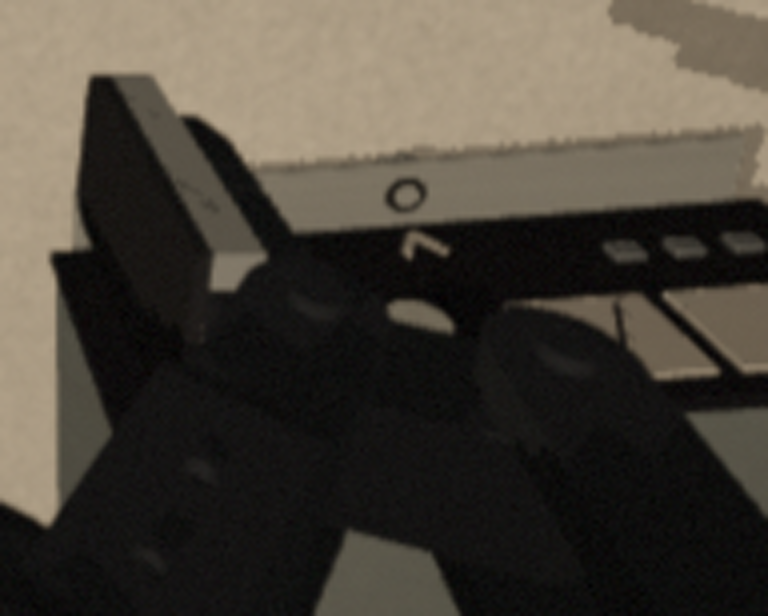

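>>> move_arm:
  commands:
    - [[-0.4,0.1,3,0,0,-0.02,8.5],[-0.7,0.1,7,0,0,-0.02,8.5],[-0.7,0.1,11,0,0,-0.02,8.5],[-0.7,0.1,14.5,0,0,-0.02,8.5],[-0.7,0.1,16.8,0,0,-0.02,8.5],[-0.7,0.1,17.7,0,0,-0.02,8.5],[-0.7,0.1,17.8,0,0,-0.02,8.5],[-0.7,0.1,17.8,0,0,-0.02,5],[-0.7,0.1,17.8,0,0,-0.02,2],[-0.7,0.1,17.8,0,0,-0.02,1]]
  force: 60

```text
t: 3.65
ee_pos: [472.6, -251.8, 159.4]
tool_rot: [-3.139, 0.005, -3.04]
force: [0.3, 0.0, 0.1]
opening: 51.3
```

>>> move_arm:
  commands:
    - [[0,0,0,0,0,0,1],[0,0,0,0,0,0,1],[0,0,0,0,0,0,1],[0,0,0,0,0,0,1]]

```text
t: 3.98
ee_pos: [473.4, -251.5, 161.0]
tool_rot: [-3.139, 0.008, -3.04]
force: [-1.4, 2.9, 7.0]
opening: 25.0
```

```bash
python3 - <<'E'
from h import *
from station import r
import cv2
s=r.read_state(); print(s["t"],s["ee_pos"],s["tool_rot"],s["force"],s["opening"])
p=r.read_camera("wrist"); cv2.imwrite("pics/w2.png",p["pixels"])
E
```

```text
3.9833 [ 473.42704985 -251.54687862  160.99130393] [-3.13895652  0.00752819 -3.03994536] [-1.42866455  2.89500092  7.02682946] 25.029053889013326
```

View pics/w2.png

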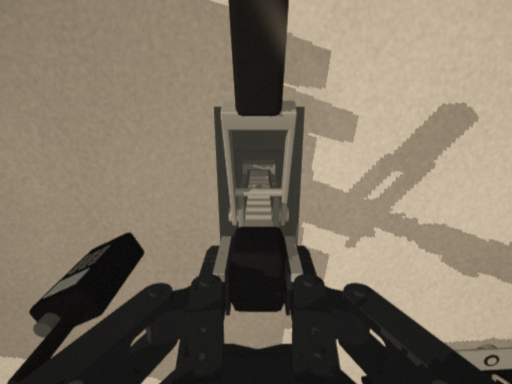

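```bash
python3 - <<'E'
from h import *
np.set_printoptions(precision=3,suppress=True)
a,b=ray("top",185,154,28),ray("top",281.7,140.7,28); d=a-b; print(a,b,np.arctan2(-d[0],d[1]))
# panel bottom & top edges
a,b=ray("top",160+65/3,100+105/3,162),ray("top",160+378/3,100+54/3,162); d=a-b; print(a,b,np.arctan2(-d[0],d[1]))
s=dict(tool_rot=[-3.139,.0,-3.05],ee_pos=np.array([466,-250,335.4]))
from station import r
s=r.read_state()
yaw=0.15;L=np.array([679,63]);u=np.array([np.cos(yaw),np.sin(yaw)])
for back in (160,62): 
  q=L-u*back; print(q,delta(s,[*q,164],yaw-np.pi))
E
```

```text
[640.181 235.215  28.   ] [686.119 -83.833  28.   ] 0.14300295235399407
[665.964 217.751 162.   ] [718.074 -88.815 162.   ] 0.16837215479820433
[520.797  39.09 ] [-7.661 28.428 -0.316 -0.003  0.008 -0.048]
[617.696  53.735] [-17.45   28.901  -0.243  -0.003   0.008  -0.048]
```

>>> move_arm:
  commands:
    - [[0,0.5,-1,0,0,0,1],[-0.6,2.5,-2.5,0,0,-0.01,1],[-1.4,5.5,-3.5,0,0,-0.01,1],[-2.3,8.5,-3.7,0,0,-0.02,1],[-3.1,11.5,-3.7,0,0,-0.02,1],[-3.9,14.5,-3.7,0,0,-0.03,1],[-4.7,17.5,-3.7,0,0,-0.03,1],[-5.5,20.5,-3.7,0,0,-0.04,1],[-6.3,23.5,-3.7,0,0,-0.05,1],[-7,26.2,-3.7,0,0,-0.05,1]]

```text
t: 4.87
ee_pos: [514.9, 18.3, 197.4]
tool_rot: [-3.139, 0.005, -2.989]
force: [0.6, -0.4, -8.8]
opening: 24.9
```

>>> move_arm:
  commands:
    - [[-0.4,1.5,0,0,0,0,1],[-0.5,2,0,0,0,0,1],[-0.5,2,0,0,0,0,1],[-0.5,2,0,0,0,0,1],[-0.5,2,0,0,0,0,1]]

```text
t: 5.28
ee_pos: [516.0, 38.1, 197.1]
tool_rot: [-3.139, 0.004, -2.99]
force: [-0.1, -0.7, -9.8]
opening: 25.0
```

```bash
python3 - <<'E'
from h import *
from station import r
import cv2
np.set_printoptions(precision=3,suppress=True)
s=r.read_state(); print(s["t"],s["ee_pos"],s["tool_rot"],s["force"],s["wrist_torque"],s["opening"],s["dq"])
p=r.read_camera("wrist"); cv2.imwrite("pics/w3.png",p["pixels"])
for th in ["jack","jack_grip","saddle","lift_pad"]:
    print(th,[(d["confidence"],wpt(s,p,d["point"])) for d in r.tip_of(th,p)])
for n in ["side","top"]:
  p=r.read_camera(n); cv2.imwrite(f"pics/{n}3.png",p["pixels"])
  for th in ["jack","jack_grip","saddle","lift_pad","handle_top"]:
    print(th,[(d["confidence"],c2w(n,d["point"])) for d in r.tip_of(th,p)])
E
```

```text
5.2833 [516.028  38.108 197.12 ] [-3.139  0.004 -2.99 ] [-0.147 -0.705 -9.797] [-0.065  0.029  0.005] 24.98856091803281 [-0.01  -0.001  0.004  0.     0.004 -0.001]
jack []
jack_grip [(0.97, array([516.872,  35.262, 212.475]))]
saddle []
lift_pad [(0.66, array([514.844,  37.471, 209.662]))]
jack [(0.93, array([517.937,  37.384,  33.285])), (0.56, array([243.356, 274.241,  -0.804]))]
jack_grip [(0.77, array([241.125, 273.315, 171.926])), (0.69, array([519.289,  42.562, 207.069]))]
saddle [(0.95, array([277.374, 328.468,  10.618])), (0.71, array([583.282,  47.97 ,  46.066]))]
lift_pad [(0.6, array([683.683,  63.287,  17.013]))]
handle_top [(0.86, array([403.677,  24.02 , 196.353])), (0.64, array([176.694, 179.408, 154.761]))]
jack [(0.87, array([514.835,  40.195,  37.102]))]
jack_grip [(0.64, array([512.196,  35.592, 205.771]))]
saddle []
lift_pad []
handle_top [(0.93, array([404.981,  24.701, 194.812]))]
```

View pics/w3.png

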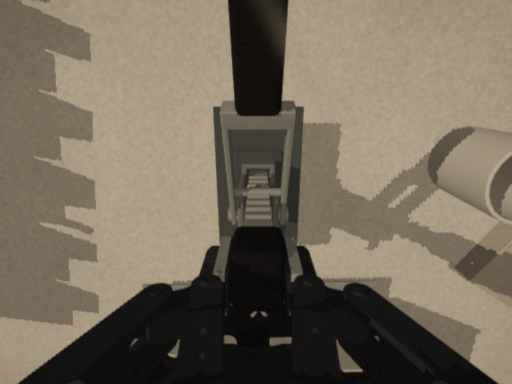

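View pics/side3.png

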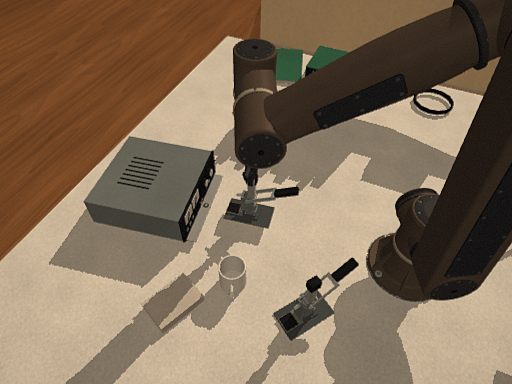

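View pics/top3.png

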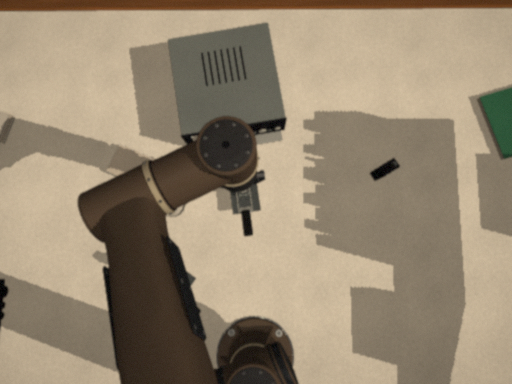

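```bash
python3 - <<'E'
from h import *
import cv2
np.set_printoptions(precision=3,suppress=True)
a=cv2.imread("pics/side3.png")[170:230,170:260]; cv2.imwrite("pics/side3z.png",cv2.resize(a,None,fx=8,fy=8,interpolation=cv2.INTER_CUBIC))
for (u,v) in [(206,204),(207,205)]: print(ray("side",u,v,28))
E
```

```text
[679.442  61.476  28.   ]
[674.177  63.956  28.   ]
```

View pics/side3z.png

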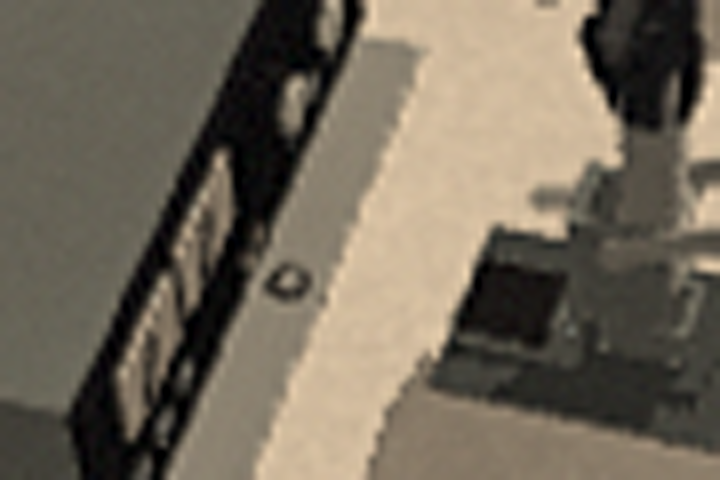

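>>> move_arm:
  commands:
    - [[0,0,1.2,0,0,0,1],[0,0,2.4,0,0,0,1],[0,0,3.1,0,0,0,1],[0,0,3.35,0,0,0,1],[0,0,3.35,0,0,0,1],[0,0,3.35,0,0,0,1]]

```text
t: 6.63
ee_pos: [517.4, 38.9, 164.3]
tool_rot: [-3.139, 0.006, -2.989]
force: [-0.1, 0.5, -8.7]
opening: 25.1
```

```bash
python3 - <<'E'
from h import *
from station import r
import cv2
np.set_printoptions(precision=3,suppress=True)
s=r.read_state(); print(s["t"],s["ee_pos"],s["tool_rot"],s["force"],s["wrist_torque"])
print(delta(s,[616.7,53.3,163.5],-2.99),delta(s,[616.7,53.3,163.5],-2.99,pitch=0))
p=r.read_camera("side"); a=p["pixels"][130:260,170:310]; cv2.imwrite("pics/side4z.png",cv2.resize(a,None,fx=5,fy=5,interpolation=cv2.INTER_CUBIC))
E
```

```text
6.6333 [517.396  38.865 164.315] [-3.139  0.006 -2.989] [-0.074  0.512 -8.719] [0.018 0.021 0.037]
[-10.034  -0.082   0.141  -0.003   0.006   0.001] [-10.034  -0.082   0.141  -0.003   0.006   0.001]
```

View pics/side4z.png

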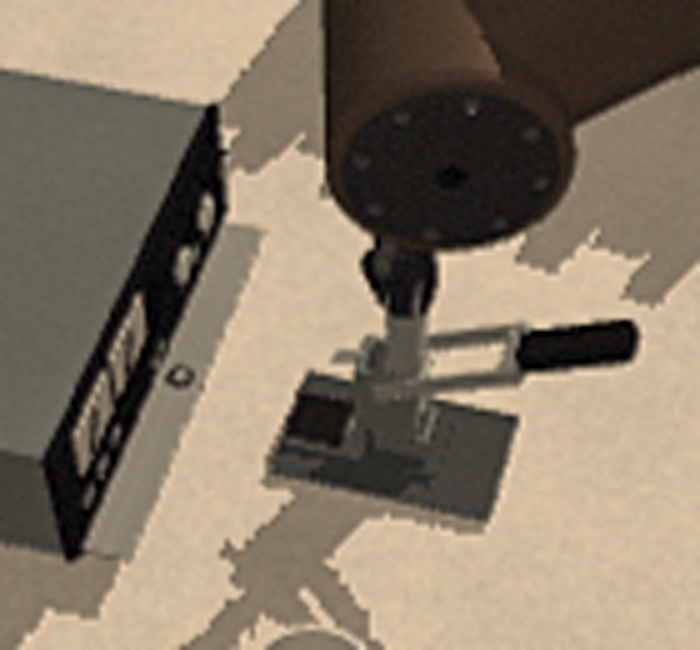

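>>> move_arm:
  commands:
    - [[-1,0,0.05,0,0,0,1],[-2.5,0,0.1,0,0,0,1],[-4,0,0.1,0,0,0,1],[-5.5,0,0.12,0,0,0,1],[-6.8,0,0.12,0,0,0,1],[-8,-0.1,0.12,0,0,0,1],[-9,-0.1,0.12,0,0,0,1],[-9.7,-0.1,0.12,0,0,0,1],[-10,-0.1,0.12,0,0,0,1],[-10,-0.1,0.12,0,0,0,1]]

```text
t: 7.52
ee_pos: [617.0, 53.3, 163.8]
tool_rot: [-3.139, 0.006, -2.989]
force: [-0.5, 0.1, -8.3]
opening: 24.7
```

```bash
python3 - <<'E'
from h import *
from station import r
import cv2
np.set_printoptions(precision=3,suppress=True)
s=r.read_state(); print(s["t"],s["ee_pos"],s["tool_rot"],s["force"],s["wrist_torque"])
print(delta(s,[616.7,53.3,161],-2.99))
p=r.read_camera("side"); a=p["pixels"][130:260,150:290]; cv2.imwrite("pics/side5z.png",cv2.resize(a,None,fx=5,fy=5,interpolation=cv2.INTER_CUBIC))
for th in ["jack","jack_grip","saddle","lift_pad","handle_top"]:
    print(th,[(d["confidence"],c2w("side",d["point"])) for d in r.tip_of(th,p)])
p=r.read_camera("wrist"); cv2.imwrite("pics/w5.png",p["pixels"])
E
```

```text
7.5167 [617.016  53.265 163.847] [-3.139  0.006 -2.989] [-0.518  0.135 -8.33 ] [0.017 0.162 0.042]
[ 0.033  0.009  0.284 -0.002  0.006  0.001]
jack [(0.86, array([239.204, 274.836,  -4.617])), (0.68, array([616.442,  52.661,   1.267])), (0.33, array([600.708, 410.222,   8.421]))]
jack_grip [(0.63, array([619.122,  55.976, 173.671])), (0.62, array([697.027, 198.448,  -3.428]))]
saddle [(0.93, array([679.666,  63.537,  12.463]))]
lift_pad [(0.94, array([680.212,  63.518,  17.542]))]
handle_top [(0.8, array([505.227,  40.174, 161.198])), (0.8, array([178.363, 178.311, 154.333]))]
```

View pics/side5z.png

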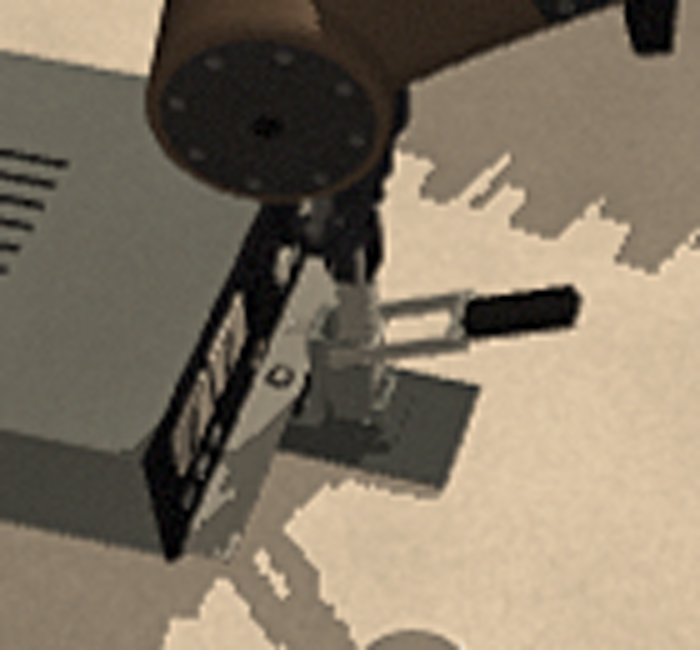

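View pics/w5.png

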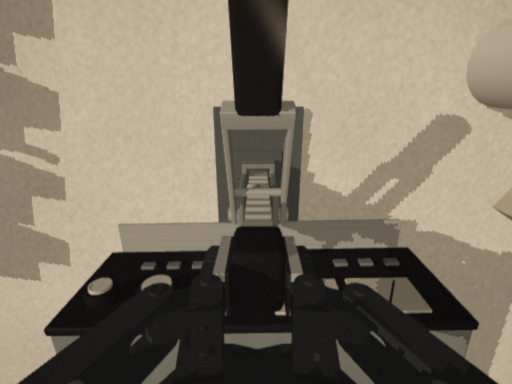

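>>> move_arm:
  commands:
    - [[0,0,0.1,0,0,0,1],[0,0,0.2,0,0,0,1],[0,0,0.3,0,0,0,1],[0,0,0.32,0,0,0,1],[0,0,0.32,0,0,0,1]]

```text
t: 8.28
ee_pos: [616.2, 53.1, 161.2]
tool_rot: [-3.139, 0.007, -2.989]
force: [-1.7, -0.4, -7.0]
opening: 25.2
```

>>> move_arm:
  commands:
    - [[0,0,0,0,0,0,3],[0,0,0,0,0,0,4.5],[0,0,0,0,0,0,6],[0,0,-0.3,0,0,0,7],[0,0,-2,0,0,0,8.5],[0,0,-5,0,0,0,8.5],[0,0,-9,0,0,0,8.5],[0,0,-12,0,0,0,8.5],[1,0,-12.5,0,0,0,8.5]]

```text
t: 9.03
ee_pos: [609.0, 52.0, 293.2]
tool_rot: [-3.139, 0.017, -2.988]
force: [0.6, -0.3, 0.9]
opening: 85.0
```

```bash
python3 - <<'E'
from h import *
from station import r
import cv2
np.set_printoptions(precision=3,suppress=True)
s=r.read_state(); print(s["t"],s["ee_pos"],s["tool_rot"],s["force"],s["wrist_torque"],s["opening"])
p=r.read_camera("wrist"); cv2.imwrite("pics/w6.png",p["pixels"])
for th in ["jack","jack_grip","saddle","lift_pad","handle_top"]:
    print(th,[(d["confidence"],wpt(s,p,d["point"])) for d in r.tip_of(th,p)])
p=r.read_camera("side"); a=p["pixels"][130:260,150:290]; cv2.imwrite("pics/side6z.png",cv2.resize(a,None,fx=5,fy=5,interpolation=cv2.INTER_CUBIC))
for th in ["jack","jack_grip","saddle","lift_pad","handle_top"]:
    print(th,[(d["confidence"],c2w("side",d["point"])) for d in r.tip_of(th,p)])
E
```

```text
9.0333 [609.001  52.034 293.225] [-3.139  0.017 -2.988] [ 0.595 -0.347  0.922] [ 0.091 -0.094 -0.002] 84.95859135380438
jack [(0.76, array([616.952,  54.146,  -2.459])), (0.28, array([678.479,  61.156,   1.232]))]
jack_grip [(0.71, array([617.799,  50.597, 175.693]))]
saddle [(0.21, array([598.51 , 409.117,  16.891]))]
lift_pad []
handle_top [(0.75, array([503.21 ,  36.365, 160.92 ]))]
jack [(0.92, array([617.38 ,  50.038,  -3.332])), (0.88, array([240.204, 275.097,  -3.442])), (0.42, array([693.527, 198.043,  -1.872]))]
jack_grip [(0.8, array([239.684, 275.551, 175.745])), (0.76, array([616.196,  54.305, 171.011]))]
saddle [(0.61, array([275.83 , 327.227,  10.047])), (0.6, array([681.242,  58.874,  11.682]))]
lift_pad [(0.64, array([601.313, 411.177,  10.365])), (0.59, array([684.942,  63.906,  17.063]))]
handle_top [(0.68, array([502.249,  38.412, 159.386])), (0.67, array([176.712, 177.434, 156.343])), (0.45, array([676.265,  67.279,  -5.236]))]
```

View pics/side6z.png

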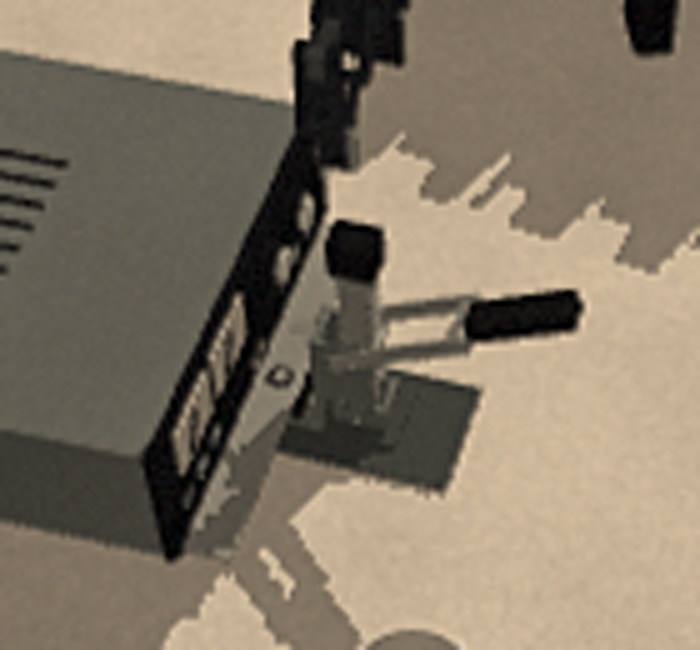

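View pics/w6.png

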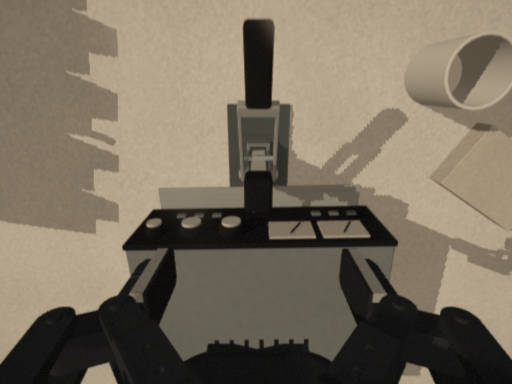

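```bash
python3 - <<'E'
from h import *
from station import r
np.set_printoptions(precision=3,suppress=True)
s=r.read_state(); print(delta(s,[503.3,35.5,174],-2.99))
E
```

```text
[10.408 -0.02  11.088 -0.003  0.006  0.001]
```

>>> move_arm:
  commands:
    - [[2,0,0,0,0,0,0],[5,0,0,0,0,0.0,0],[8,0,1,0,0.01,0,0],[10,0,4,0,0.01,0,0],[10.4,0,7,0,0.01,0,0],[10.4,0,9.5,0,0.01,0,0],[10.4,0,10.8,0,0.01,0,0],[10.4,0,11,0,0.01,0,0],[10.4,0,11,0,0.01,0,0],[10.4,0,11,0,0.01,0,0]]

```text
t: 10.47
ee_pos: [504.1, 35.9, 175.7]
tool_rot: [-3.139, -0.003, -2.989]
force: [0.4, -0.2, 0.7]
opening: 0.1
```

```bash
python3 - <<'E'
from h import *
from station import r
import cv2
np.set_printoptions(precision=3,suppress=True)
s=r.read_state(); print(s["t"],s["ee_pos"],s["tool_rot"],s["force"],s["wrist_torque"],s["opening"])
p=r.read_camera("wrist"); cv2.imwrite("pics/w7.png",p["pixels"])
p=r.read_camera("side"); a=p["pixels"][130:260,150:290]; cv2.imwrite("pics/side7z.png",cv2.resize(a,None,fx=5,fy=5,interpolation=cv2.INTER_CUBIC))
o=np.array([617,52.5]);u=np.array([.9885,.151])
for q,l in [(0,0),(.1,0),(.2,0),(.3,2),(.4,4),(.5,7),(.6,9),(.7,11),(.8,14),(.85,15),(.9,15)]:
    f=.534-q; x=10-145.2*np.cos(f); z=85+l+145.2*np.sin(f)
    print(q,delta(s,[*(o+u*x),z],-2.99))
E
```

```text
10.4667 [504.084  35.862 175.719] [-3.139 -0.003 -2.989] [ 0.436 -0.219  0.675] [ 0.104 -0.034  0.019] 0.10974541884204354
0 [ 0.079 -0.055  1.682 -0.003 -0.003  0.001]
0.1 [ 0.75  -0.051  2.969 -0.003 -0.003  0.001]
0.2 [ 1.289 -0.046  4.316 -0.003 -0.003  0.001]
0.3 [ 1.692 -0.043  5.511 -0.003 -0.003  0.001]
0.4 [ 1.953 -0.039  6.739 -0.003 -0.003  0.001]
0.5 [ 2.071 -0.035  7.886 -0.003 -0.003  0.001]
0.6 [ 2.043 -0.032  9.137 -0.003 -0.003  0.001]
0.7 [ 1.871 -0.029 10.378 -0.003 -0.003  0.001]
0.8 [ 1.556 -0.026 11.494 -0.003 -0.003  0.001]
0.85 [ 1.346 -0.024 12.089 -0.003 -0.003  0.001]
0.9 [ 1.101 -0.023 12.772 -0.003 -0.003  0.001]
```

View pics/side7z.png

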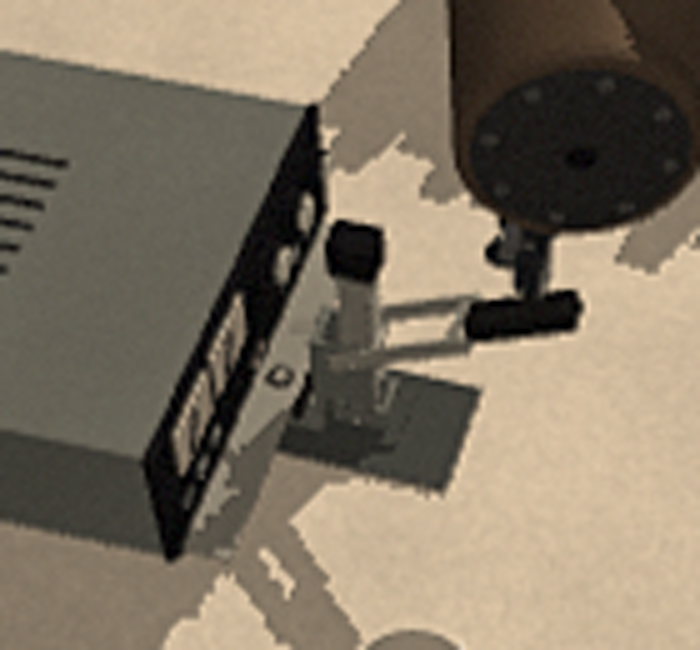

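View pics/w7.png

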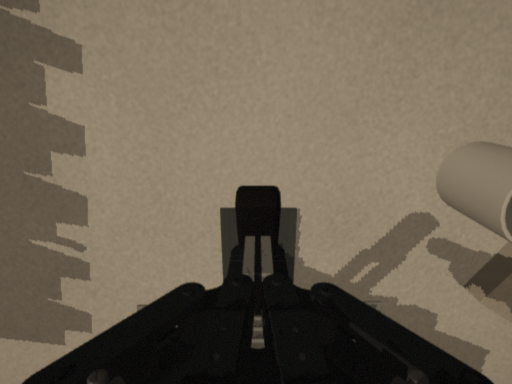

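>>> move_arm:
  commands:
    - [[0.1,0,1.2,0,0,0,0],[0.5,0,2.5,0,0,0,0],[1,0,3.6,0,0,0,0],[1.4,0,4.6,0,0,0,0],[1.7,0,5.6,0,0,0,0],[1.9,0,6.5,0,0,0,0],[2,0,7.3,0,0,0,0],[2.1,0,8.1,0,0,0,0],[2.1,0,8.8,0,0,0,0],[2,0,9.5,0,0,0,0]]

```text
t: 11.4
ee_pos: [485.6, 33.2, 82.3]
tool_rot: [-3.14, 0.0, -2.988]
force: [-4.6, 1.6, 14.4]
opening: -0.2
```

```bash
cat > st.py <<'E'
from h import *
from station import r
import cv2,sys
np.set_printoptions(precision=3,suppress=True)
s=r.read_state(); print(s["t"],s["ee_pos"],s["tool_rot"],s["force"],s["wrist_torque"],s["opening"])
p=r.read_camera("side"); a=p["pixels"][130:260,150:290]; cv2.imwrite("pics/%s.png"%sys.argv[1],cv2.resize(a,None,fx=5,fy=5,interpolation=cv2.INTER_CUBIC))
for th in ["jack","jack_grip","saddle","lift_pad","handle_top","foot_left","foot_right"]:
    print(th,[(d["confidence"],c2w("side",d["point"])) for d in r.tip_of(th,p) if c2w("side",d["point"])[0]>400])
E
python3 st.py s8
```

```text
11.4 [485.588  33.213  82.301] [-3.14   0.    -2.988] [-4.586  1.558 14.44 ] [0.718 1.425 0.039] -0.2297337951805949
jack [(0.88, array([616.608,  52.998,  -4.89 ])), (0.21, array([597.155, 407.962,  10.647]))]
jack_grip [(0.83, array([619.725,  54.729, 171.298]))]
saddle [(0.66, array([673.433,  59.369,  19.166])), (0.65, array([601.207, 411.128,   9.445])), (0.4, array([482.698,  40.125,  81.113]))]
lift_pad [(0.58, array([681.957,  65.792,  17.883]))]
handle_top [(0.89, array([483.359,  34.956,  83.606]))]
foot_left [(0.62, array([697.288, 199.684,   3.726]))]
foot_right [(0.64, array([734.202, -61.174,   0.669])), (0.17, array([616.782,  52.677, 170.388]))]
```

View pics/s8.png

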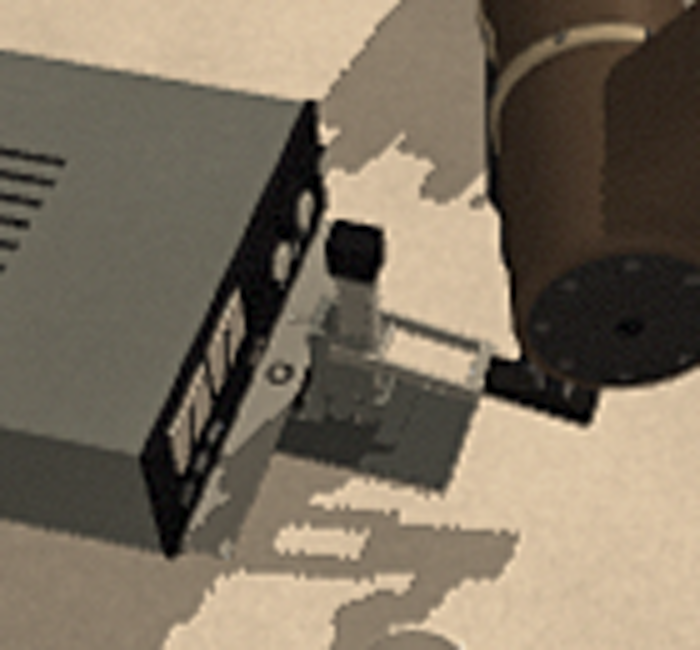

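>>> move_arm:
  commands:
    - [[-0.1,0,0.8,0,0,0,0],[-0.3,0,1.5,0,0,0,0],[-0.4,0,2.2,0,0,0,0],[-0.6,0,2.9,0,0,0,0],[-0.7,0,3.5,0,0,0,0],[-0.7,0,3.7,0,0,0,0],[-0.7,0,3.7,0,0,0,0]]

```text
t: 12.38
ee_pos: [493.3, 34.2, 51.7]
tool_rot: [-3.138, 0.002, -2.985]
force: [-32.7, 2.7, 87.6]
opening: -0.1
```

```bash
python3 st.py s9
```

```text
12.3833 [493.313  34.186  51.736] [-3.138  0.002 -2.985] [-32.652   2.71   87.581] [ 1.095 11.461  0.05 ] -0.14305357449825745
jack [(0.96, array([616.364,  51.758,  -0.415])), (0.31, array([693.81 , 197.382,   8.784]))]
jack_grip [(0.84, array([619.63 ,  52.554, 173.795]))]
saddle [(0.87, array([678.775,  60.956,  26.248])), (0.29, array([492.758,  38.633,  50.203]))]
lift_pad [(0.74, array([681.731,  61.96 ,  26.809]))]
handle_top [(0.75, array([492.247,  36.28 ,  49.801])), (0.63, array([ 583.818, -406.715,   52.029]))]
foot_left [(0.88, array([695.098, 199.37 ,   7.355]))]
foot_right [(0.87, array([737.357, -60.834,   7.635]))]
```

View pics/s9.png

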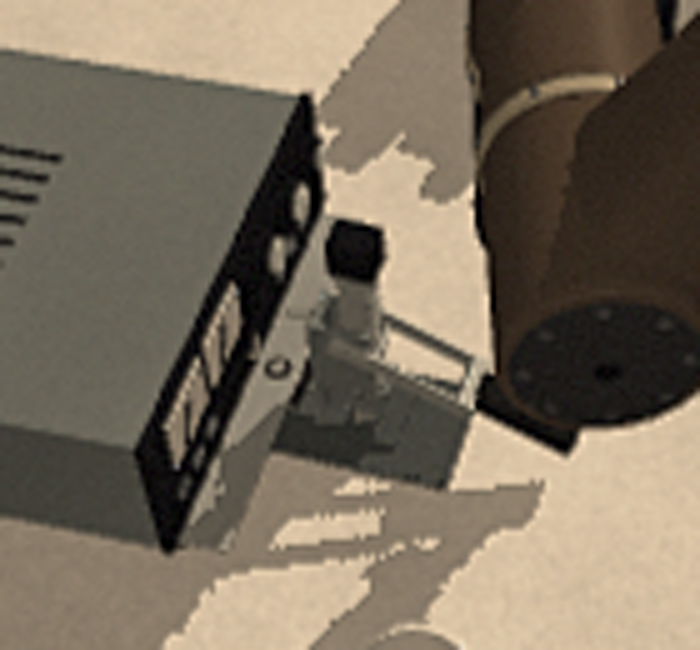

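>>> move_arm:
  commands:
    - [[0.3,0,-0.8,0,0,0,0],[0.6,0,-2,0,0,0,0],[0.9,0,-3.5,0,0,0,0],[1,0,-5,0,0,0,0],[0.9,0,-6.5,0,0,0,0],[0.6,0,-8,0,0,0,0],[0.2,0,-9.5,0,0,0,0],[-0.4,0,-11,0,0,0,0],[-1,0,-12.4,0,0,0,0],[-1,0,-12.6,0,0,0,0]]

```text
t: 13.62
ee_pos: [504.9, 36.6, 180.5]
tool_rot: [-3.139, 0.008, -2.985]
force: [1.1, 0.0, 0.3]
opening: -0.2
```

```bash
python3 st.py s10
```

```text
13.6167 [504.897  36.613 180.499] [-3.139  0.008 -2.985] [1.121 0.005 0.323] [ 0.015 -0.125  0.002] -0.2130424354900469
jack [(0.66, array([615.671,  48.666,  -4.116]))]
jack_grip [(0.64, array([618.441,  52.98 , 172.67 ]))]
saddle [(0.72, array([678.052,  60.614,  20.871])), (0.55, array([735.419, -57.49 ,  -0.157]))]
lift_pad [(0.97, array([682.458,  63.065,  21.807]))]
handle_top [(0.91, array([503.538,  41.618, 173.491]))]
foot_left [(0.94, array([696.576, 199.252,   2.386]))]
foot_right [(0.59, array([737.106, -61.154,   4.507]))]
```

View pics/s10.png

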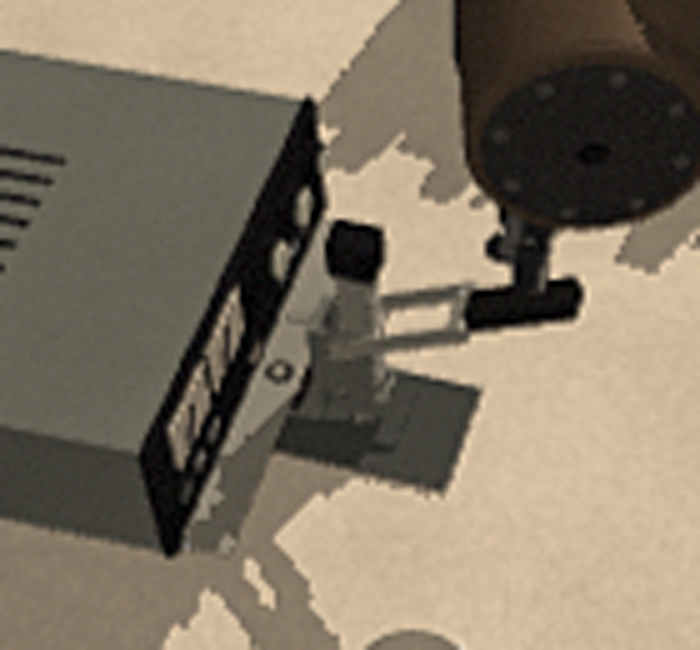

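>>> move_arm:
  commands:
    - [[0.2,0,1.4,0,0,0,0],[0.7,0,2.8,0,0,0,0],[1.2,0,4.1,0,0,0,0],[1.6,0,5.4,0,0,0,0],[1.9,0,6.6,0,0,0,0],[2,0,7.7,0,0,0,0],[2,0,8.8,0,0,0,0],[1.9,0,9.8,0,0,0,0],[1.6,0,10.7,0,0,0,0],[1.4,0,11.4,0,0,0,0]]

```text
t: 14.85
ee_pos: [493.1, 34.5, 66.3]
tool_rot: [-3.138, 0.01, -2.982]
force: [-16.8, 1.3, 68.8]
opening: 0.2
```

>>> move_arm:
  commands:
    - [[-0.1,0,0.3,0,0,0,0],[-0.1,0,0.5,0,0,0,0],[-0.1,0,0.5,0,0,0,0]]

```text
t: 15.1
ee_pos: [493.5, 34.4, 65.5]
tool_rot: [-3.137, 0.01, -2.98]
force: [-28.3, 3.3, 65.0]
opening: 0.3
```

```bash
python3 st.py s11
```

```text
15.1 [493.485  34.4    65.538] [-3.137  0.01  -2.98 ] [-28.309   3.292  65.041] [1.347 9.79  0.065] 0.2537992479902678
jack [(0.87, array([619.279,  51.183,  -3.493])), (0.34, array([678.774,  64.091,  34.309]))]
jack_grip [(0.83, array([617.868,  54.177, 170.074])), (0.48, array([692.984, 201.649,  16.598]))]
saddle [(0.58, array([681.55 ,  61.567,  36.439]))]
lift_pad [(0.56, array([680.36 ,  62.406,  38.814]))]
handle_top [(0.84, array([491.487,  37.693,  58.857]))]
foot_left [(0.91, array([694.327, 200.207,  19.639]))]
foot_right [(0.67, array([735.278, -58.844,  17.78 ]))]
```

View pics/s11.png

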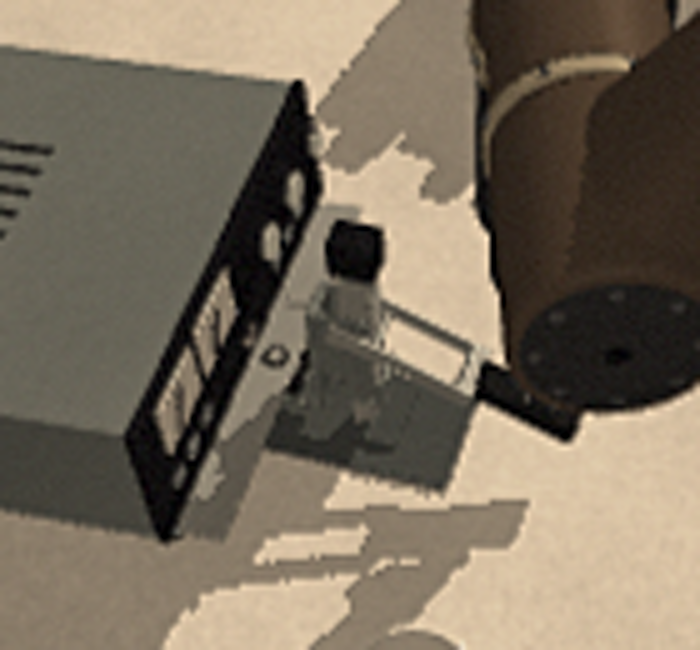

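Second stroke bottomed (lift about 25–27 mm). Back up for the third, less overdrive.

>>> move_arm:
  commands:
    - [[0.3,0,-0.8,0,0,0,0],[0.6,0,-2,0,0,0,0],[0.9,0,-3.5,0,0,0,0],[1,0,-5,0,0,0,0],[0.9,0,-6.5,0,0,0,0],[0.6,0,-8,0,0,0,0],[0.2,0,-9.5,0,0,0,0],[-0.4,0,-11,0,0,0,0],[-1,0,-12.4,0,0,0,0],[-1,0,-12.6,0,0,0,0]]

```text
t: 16.33
ee_pos: [503.9, 36.8, 194.1]
tool_rot: [-3.138, 0.014, -2.98]
force: [0.6, 0.1, 0.1]
opening: -0.1
```

```bash
python3 st.py s12
```

```text
16.3333 [503.909  36.833 194.091] [-3.138  0.014 -2.98 ] [0.593 0.084 0.072] [ 0.041 -0.081 -0.046] -0.0998616284606013
jack [(0.69, array([616.158,  49.888,  -2.292])), (0.34, array([676.341,  65.529,  14.937]))]
jack_grip [(0.8, array([617.193,  54.926, 174.406]))]
saddle [(0.67, array([677.649,  63.673,  34.407]))]
lift_pad [(0.55, array([680.89 ,  62.232,  34.24 ]))]
handle_top [(0.74, array([503.168,  38.845, 181.921]))]
foot_left [(0.84, array([694.98 , 197.535,  16.043]))]
foot_right [(0.79, array([733.878, -59.795,  14.384]))]
```

View pics/s12.png

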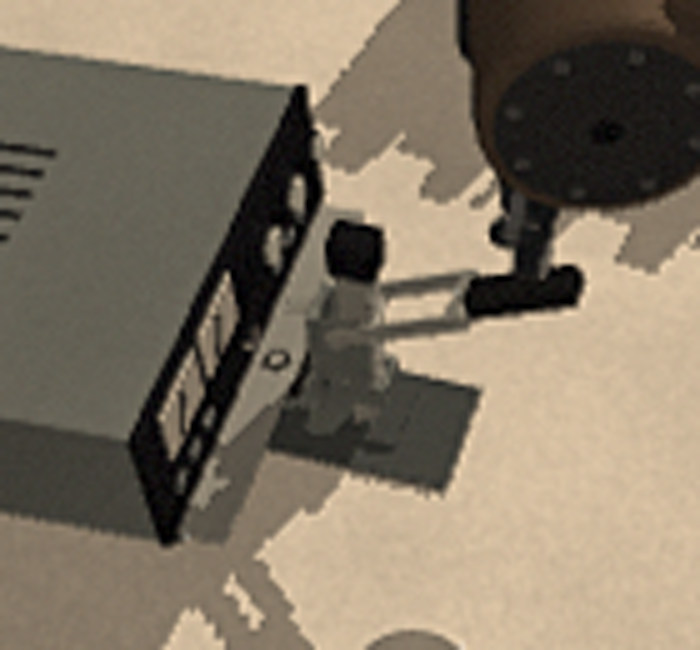

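>>> move_arm:
  commands:
    - [[0.2,0,1.4,0,0,0,0],[0.7,0,2.8,0,0,0,0],[1.2,0,4.1,0,0,0,0],[1.6,0,5.4,0,0,0,0],[1.9,0,6.6,0,0,0,0],[2,0,7.7,0,0,0,0],[2,0,8.8,0,0,0,0],[1.9,0,9.8,0,0,0,0],[1.7,0,10.7,0,0,0,0],[1.5,0,11.4,0,0,0,0]]

```text
t: 17.57
ee_pos: [492.2, 34.7, 79.5]
tool_rot: [-3.137, 0.018, -2.978]
force: [-9.8, 0.1, 49.7]
opening: -0.1
```

```bash
python3 st.py s13
```

```text
17.5667 [492.151  34.733  79.513] [-3.137  0.018 -2.978] [-9.772  0.059 49.681] [0.125 3.042 0.038] -0.13431173512245248
jack [(0.61, array([616.41 ,  50.554,  -2.476]))]
jack_grip [(0.76, array([620.886,  50.785, 170.863])), (0.42, array([678.031,  63.455,  32.462]))]
saddle [(0.79, array([679.007,  62.614,  51.938]))]
lift_pad [(0.88, array([681.819,  65.409,  51.551]))]
handle_top [(0.86, array([490.05 ,  35.797,  76.538]))]
foot_left [(0.68, array([692.39 , 200.379,  30.093]))]
foot_right [(0.8, array([729.955, -60.615,  29.338]))]
```

View pics/s13.png

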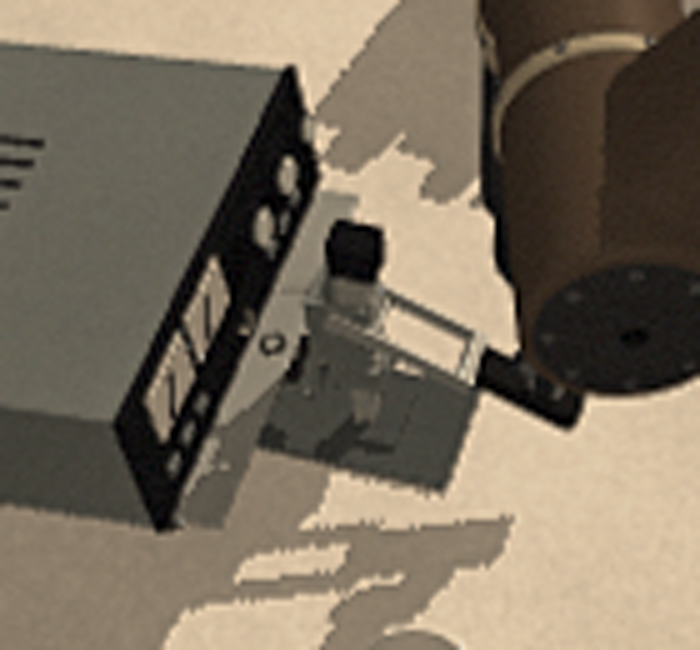

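>>> move_arm:
  commands:
    - [[0,0,0.3,0,0,0,0],[0,0,0.3,0,0,0,0],[0,0,0.3,0,0,0,0],[0,0,0.3,0,0,0,0],[0,0,0.3,0,0,0,0],[0,0,0.3,0,0,0,0],[0,0,0.3,0,0,0,0],[0,0,0.3,0,0,0,0]]

```text
t: 18.63
ee_pos: [492.2, 34.7, 80.2]
tool_rot: [-3.137, 0.019, -2.976]
force: [-13.4, 1.0, 32.5]
opening: 0.0
```

```bash
python3 st.py s14; python3 - <<'E'
from h import *
from station import r
import cv2
np.set_printoptions(precision=2,suppress=True)
for n in ["top","side"]:
  p=r.read_camera(n); cv2.imwrite(f"pics/{n}14.png",p["pixels"])
  for th in ["mug_mid","handheld_mid","cards_mid","foot_left","foot_right","saddle","lift_pad"]:
    print(n,th,[(d["confidence"],c2w(n,d["point"])) for d in r.tip_of(th,p)])
print(r.read_state()["force"],r.read_state()["ee_pos"],r.read_state()["t"])
E
```

```text
18.6333 [492.223  34.663  80.232] [-3.137  0.019 -2.976] [-13.355   0.996  32.55 ] [0.357 4.268 0.022] 0.02357287504033725
jack [(0.7, array([614.557,  49.782,  -2.862]))]
jack_grip [(0.93, array([619.863,  53.977, 172.735]))]
saddle [(0.91, array([677.573,  61.248,  48.731])), (0.48, array([616.705,  55.873, 170.586]))]
lift_pad []
handle_top [(0.8, array([491.538,  36.163,  77.129]))]
foot_left [(0.8, array([695.782, 199.06 ,  29.218])), (0.49, array([602.314, 410.294,   8.492]))]
foot_right [(0.76, array([735.305, -60.089,  24.724]))]
top mug_mid [(0.37, array([ 585.18, -406.09,   53.76]))]
top handheld_mid [(0.91, array([ 582.57, -405.37,   55.97]))]
top cards_mid [(0.56, array([603.52, 405.79,  18.34]))]
top foot_left []
top foot_right []
top saddle [(0.43, array([676.77,  64.39,  46.91]))]
top lift_pad [(0.57, array([680.37,  62.21,  51.96]))]
side mug_mid [(0.7, array([477.87, 278.77,  44.39])), (0.32, array([614.75,  50.07,  -3.42]))]
side handheld_mid []
side cards_mid [(0.93, array([599.63, 411.26,   9.88]))]
side foot_left [(0.84, array([693.78, 196.78,  32.36]))]
side foot_right [(0.62, array([736.5 , -60.62,  29.1 ]))]
side saddle [(0.89, array([678.85,  62.23,  52.06])), (0.59, array([276.4 , 330.24,  11.27])), (0.53, array([614.03,  51.46,  -3.45]))]
side lift_pad [(0.76, array([682.81,  64.38,  51.51]))]
[-13.16   0.39  32.11] [492.22  34.64  80.22] 19.8333
```

View pics/side14.png

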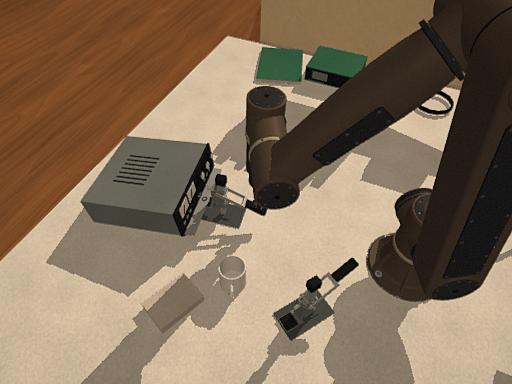

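```bash
python3 - <<'E'
from station import r
s=r.read_state(); print(s["t"],s["force"],s["ee_pos"])
print(r.job_done())
E
```

```text
19.8333 [-13.16033041   0.39380238  32.11241383] [492.21777297  34.64244541  80.22103835]
the job is handed in; nothing more can be done
None
```

I stood the farther jack under the lift point, gave it three full handle strokes, and handed the job in at about 19.8 s with the handle held down. The hand-in gave no verdict.

**Placement:** After I set the jack down, the side camera put the saddle about 6 mm from the lift point; at the last look it was about 4–5 mm off. The network readings are only good to about 4 mm. The jack looked upright throughout.

**Lift:** At the last looks, foot_left read 29–32 mm and foot_right 25–30 mm. One foot_right reading, 24.7 mm, fell below the 25 mm limit; the other readings of that foot at the bottom of the stroke were about 29 mm. From the third stroke's reach I expected about 29 mm. The catch held the amplifier up after both return strokes.

**Final hold:** The fingers press the grip with a steady 32 N. The push did not change over the last 1.2 s. I could not read the handle angle directly. I infer the handle is at its stop, because the push is well above the 10–16 N needed to move it. The fingertip also stands about 14 mm higher than at the bottom of stroke two, about one 12 mm tooth.

**Bystanders:** The mug, handheld radio and cards were all read within about 8 mm of their first positions, which is close to the readings' own error. I never moved against them.

**Overpress on the first two strokes:** I pressed too far past the stop, reaching 88 N and then up to 69 N at the wrist. Both are under the 120 N wrist limit but above the 40 N figure set for the arm and gripper body. Only the fingertips were touching, on the handle grip, and the jack did not shift noticeably.

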